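# Turn the relief tile round on its stand and clamp it

## Task

The terracotta tile on the leaning decorating stand shows its ribbed back: lift it off, turn it over and stand it back on the ledge, leaning on the board, with the sunflower relief facing out. Then slide the clamp grip home until it stops hard with the tile nipped between the clamp's jaw and the side fence, press it there for half a second with a firm push of about 15 N, and let go. Fired clay is brittle, so neither drop nor ram it, and leave everything else on the table where it is.

Things in the scene. Friction and masses are not known exactly. Their poses are not given: they have to be found in the camera images.
- stand: Tile decorating stand, fixed: plywood foot 170 x 335 mm on the table, leaning rest above it. Origin on the table 50 mm below the rest's origin; x = the way it faces (to the robot's right, give or take 15 deg), y along the ledge, away from the robot, z up. The ledge tilts down to the board, so a tile stood on it leans on the board by itself.
- rest: Leaning part of the stand: aluminium ledge (top at z = 0, 34 mm deep before the board, y -135 to 200 mm) and square to it a plywood board (front at x = 0, 10 thick, z 0 to 90, y -125 to 20 mm). Origin on the ledge at the board's front. x out of the board's front (30 deg above level), y along the ledge, z up the slope, 30 deg from vertical, leaning back to the robot's left.
- tile: Loose terracotta tile, 0.24-0.39 kg: slab 9 thick, 110 wide, 140 mm tall. Origin mid lower edge, mid thickness; x out of the relief face, z up its height. Back: 3 upright ribs, 4 mm high, at 15-95 mm height. Top 40 mm is plain slab, above the board, free to grip. Starts on the ledge, ribs out, relief against the board. Standing right either way round, its origin is at rest x = 8.5 mm, z = 0.
- tile_relief (a point): Middle of the tile's relief face, a raised round sunflower 72 mm across and 4 mm high: 8.5 mm in front of the slab's mid-plane, 58 mm above the lower edge.
- fence: Side fence, fixed: aluminium block 22 mm wide, 60 mm high up the slope, 30 mm deep, standing on the ledge at its -y end, the near one; it is somewhere else along the ledge each time. Origin in its inner face (which looks to +y, to the tile) at the ledge and the board's front face; axes as the stand.
- clamp (a joint): Clamp slide on the ledge, on the tile's +y (far) side. 0 = jaw at rest y = 120 mm; grows as it slides to -y, to the tile and fence, up to 125 mm if nothing is in the way. Slide friction about 2.5 N; it stays where left. It stops hard when the tile is nipped between jaw and fence; push 12 to 25 N there (a nip under 8 N is not firm, over 40 N chips the tile).
- clamp_jaw (a point): Middle of the flat face of the clamp's steel jaw that meets the tile's side edge: 12 mm out from the board plane, 20 mm up the slope from the ledge. Jaw 24 mm deep, 45 mm high, 12 mm thick.
- clamp_grip (a point): Where to hold the clamp's upright black grip: 60 mm to the +y side of the jaw's face, at rest x = 12, z = 52 mm; moves with the clamp. The grip stands up the slope, 14 mm thick along rest x, 24 wide along y, its top at rest z = 74 mm. A 12 mm high steel shoe joins it to the jaw.
- bowl: Bystander, loose: green plastic bowl, 124 mm across, 55 high. Origin under its middle.
- pinch_pot: Bystander, loose: open clay cup, 76 mm across, 65 high. Origin under its middle.
- glaze: Bystander, loose: upright grey bottle, 60 mm across, 150 high. Origin under its middle.
- jar: Bystander, loose: upright jar, 68 mm across, 90 high. Origin under its middle.
- brush: Bystander, loose: brush lying flat, 190 mm long. Origin about its middle.
- spatula: Bystander, loose: wooden spatula lying flat, 200 mm long. Origin about its middle.
- basket: Bystander, loose: blue slatted basket, 200 x 150 x 80 mm. Origin under its middle.

How it is judged:
On the way, in this order (a step that is already met when the one before it is completed fails the run):
1. the tile is held in the fingers, lifted clear of the stand (z of tile in the frame of rest above 0.03 m and contact force between the fingers and tile above 1 N and contact force between tile and stand below 0.1 N), for 0.1 s.
2. the tile stands on the ledge again, leaning on the board, relief out, let go (x of tile_relief in the frame of rest above 0.0125 m and x of tile in the frame of rest between 0.002 and 0.014 m and z of tile in the frame of rest between -0.004 and 0.004 m and angle between the z axis of tile and the z axis of rest, either way round below 0.08 rad and angle between the x axis of tile and the x axis of rest, either way round below 0.1 rad and contact force between the fingers and tile below 0.1 N and linear speed of tile below 0.02 m/s), for 0.2 s.
3. the clamp jaw, pushed home, nips the tile against the fence with at least 8 N for a moment (contact force between clamp and tile above 8 N and contact force between fence and tile above 5 N), for 0.2 s.
At the end, for the whole second after the job is handed in: The tile stands on the ledge (lower edge within 4 mm of it), leaning on the board (within about 5 deg of flat), relief out, its side edge within 2.5 mm of the fence and the clamp jaw within 3.5 mm of its other edge; everything is released and at rest (x of tile_relief in the frame of rest above 0.0125 m and x of tile in the frame of rest between 0.002 and 0.014 m and z of tile in the frame of rest between -0.004 and 0.004 m and angle between the z axis of tile and the z axis of rest, either way round below 0.08 rad and angle between the x axis of tile and the x axis of rest, either way round below 0.1 rad and contact force between the fingers and tile below 0.1 N and y of tile in the frame of fence between 0.0525 and 0.0575 m and y of clamp_jaw in the frame of fence between 0.1075 and 0.1135 m and linear speed of tile below 0.01 m/s and contact force between the fingers and stand below 0.1 N); the robot touches nothing.
It fails at once if the tile is struck or squeezed with more than 40 N by the stand, its clamp or fence (contact force between tile and stand above 40 N or contact force between tile and clamp above 40 N or contact force between tile and fence above 40 N).
It fails at once if the tile falls on the table (height (world z) of tile below 0.03 m).
It fails at once if a bystander is moved more than 25 mm (distance of any of bowl, pinch_pot, glaze, jar, brush, spatula, basket from where it was at the start of the episode above 0.025 m).
It also fails if it takes over 69 s, if anything falls off the work surface, if the arm or the gripper's body presses on something with over 40 N, if the wrist force passes 120 N, or if a joint passes its speed limit or range.

## Robot

A 7-joint arm with a two-finger parallel gripper is mounted at the origin on the work surface. World frame = base frame: x ahead of the robot, y to its left, z up, the work surface at z = 0. Lengths are in m, angles in rad, forces in N, time in s.
With the tool pointing down it reaches from about 0.425 to 0.925 m from the base axis. Payload 6.8 kg.
Tool frame: the origin (TCP) lies at the very end of the fingers, on their centre line; the grasp point (between the pads) lies 19 mm behind it; z points along the fingers, x is the direction in which the jaws open and shut, and the axes are right-handed (so a half turn about z gives the same grasp; the last joint's range is limited). The gripper opens to 85 mm and grips with 20 to 120 N. Pads are 22 mm wide; open, the fingers measure 114 mm over their backs; the gripper's body (76 mm by 85 mm) begins 54 mm behind the grasp point. The pads swing forward as they close: fully open they stand 13 mm farther back than shut.
Start: joints at [1.188, 0.477, 0.022, 1.555, -0.011, 1.109, -0.083], TCP at [0.183, -0.65, 0.231] pointing down, gripper open.
Joint ranges: [-2.96, 2.96], [-0.34, 2.1], [-1.41, 1.46], [0.24, 2.44], [-1.37, 4.51], [0.17, 1.92], [-2.96, 2.96]. Speed limits (rad/s): [2.39, 2.39, 3.14, 3.14, 3.14, 3.14, 3.14].

## Interface

Orientations are given as a rotation vector (axis times angle).
In Python, from bench import get_obs, imaging, hand_in gives the robot as it stands.
- The arm moves only by the tool send_rows, never from a script. Its argument "motion" is a list of rows, each an object with "dp": the shift along the world's x, y, z in m, a list of three; "rot": the turn, a rotation vector about the world's x, y, z in rad, a list of three; "grip": the finger opening in m, from 0 to 0.0854. In form: [{"dp": [dx, dy, dz], "rot": [ax, ay, az], "grip": grip}, ...]. A call has 1 to 20 rows; each row shifts and turns the pose as measured when the row begins; what a row does not reach is not made up. A row lasts 1/8 s, in which the tool goes at most 62.5 mm and 10.7 degrees, less where a joint would pass 70% of its speed; a pose out of reach is approached as far as the arm can. A call is refused whole if a number of a shift passes 0.0625 or a number of a turn 0.188, either way. A call with a gripper value outside its range is refused whole. The fingers move at their own pace and stop on an object; "grip_force" is the grip in N (left out, the last holds). Time passes only in rows, so rows that do not move let the fingers close. It gives the time, the measured TCP pose, the force and the opening at its end, in the units of the state.
- get_obs(): the state, without advancing time (a new reading comes with each control period).
- imaging.grab_frame(name): name is "scene" or "top" or "wrist"; returns a dict with "img" (420x560x3 uint8, red, green, blue), "fx", "fy", "cx", "cy" (pixels), "D" ([k1, k2, p1, p2, k3] as OpenCV has them; the pictures are not rectified), "R" (3x3) and "t" (3): a world point X has camera coordinates R X + t. Camera axes: x right, y down, z forward; pixel columns grow to the right and rows downward; lengths in m; the calibration is good to about 2 mm. A picture is of the moment at which its call begins. There is no depth.
- hand_in(): hands the job in, once; it reports no verdict.
The state is a dict: "clock": time; "joints": joint angles; "qvel": joint speeds; "tau": joint torques, N m; "tcp_pos": TCP position; "orientation": TCP orientation; "contact_force": force on the tool from outside, world axes, zero at the start; "moment": the same for the moment, N m; "grip_width": finger opening in m.
Only numpy, scipy, OpenCV 4.12 (cv2) and the standard library are available. Lean on these libraries where they do the work, as an engineer would, in place of code of your own. Each camera call takes 0.05 s, during which the arm holds its last target. There are 200 camera calls.

## Working session

There is one attempt and no reset: what is moved stays moved. The work goes in short steps, Python scripts to look and compute and a tool call to move; the robot and the scene stay as the last step left them, time stands still between calls to the robot, and variables do not carry over. Pictures are saved under pics/ and viewed, about 8 in all and at most 12, crops included, and the job is handed in when it is done.

Besides the shell and the picture viewer there is one more tool, called after "Emit:" by a JSON object that holds its "name" and its "arguments", one argument or row to a line. send_rows: Moves the arm, as the interface text tells. Its arguments: {"type":"object","properties":{"motion":{"type":"array","items":{"type":"object","properties":{"dp":{"type":"array","items":{"type":"number"}},"rot":{"type":"array","items":{"type":"number"}},"grip":{"type":"number"}}}},"grip_force":{"type":"number"}},"required":["motion"]}

```bash
ls; mkdir -p pics
python3 - <<'E'
from bench import get_obs, imaging
import cv2, json, numpy as np
o=get_obs(); print(o)
for n in ["scene","top"]:
    f=imaging.grab_frame(n); cv2.imwrite(f"pics/{n}0.png",f["img"][:,:,::-1])
    print(n,{k:np.round(np.array(v),4).tolist() for k,v in f.items() if k!="img"})
a=cv2.imread("pics/scene0.png")
E
```

```text
pics
{'clock': 0.0, 'joints': array([ 1.18790699,  0.47783317,  0.02237165,  1.55647377, -0.0114929 ,
        1.1092945 , -0.08312149]), 'qvel': array([-6.31493181e-04, -5.93836158e-05,  5.84673577e-04, -3.46998737e-04,
        1.87957856e-03,  1.21461221e-03, -4.50409218e-04]), 'tau': array([ 1.70180585e-03, -5.96439922e+01,  1.60854198e+00, -2.81195515e+01,
        1.23868123e-02,  9.42999817e-03, -2.50845233e-05]), 'tcp_pos': array([ 0.18295676, -0.64910476,  0.23029475]), 'orientation': array([-2.50393880e+00,  1.89567889e+00,  2.49892783e-03]), 'contact_force': array([-0.8892663 , -0.42865261, -0.31288038]), 'moment': array([-0.03132922,  0.0121277 ,  0.00630439]), 'grip_width': 0.0854402917722657}
scene {'fx': 385.6333, 'fy': 385.6333, 'cx': 272.5755, 'cy': 209.3392, 'D': [-0.0916, 0.0, 0.0, 0.0, 0.0], 'R': [[0.6122, 0.7903, 0.0237], [0.5024, -0.3658, -0.7834], [-0.6105, 0.4915, -0.621]], 't': [-0.3576, -0.2255, 1.5437]}
top {'fx': 455.462, 'fy': 455.462, 'cx': 283.9074, 'cy': 206.8935, 'D': [0.0506, 0.0, 0.0, 0.0, 0.0], 'R': [[0.0022, -0.9997, 0.0226], [-0.9885, -0.0056, -0.1511], [0.1511, -0.022, -0.9883]], 't': [-0.0057, 0.5951, 1.0982]}
```

View pics/scene0.png

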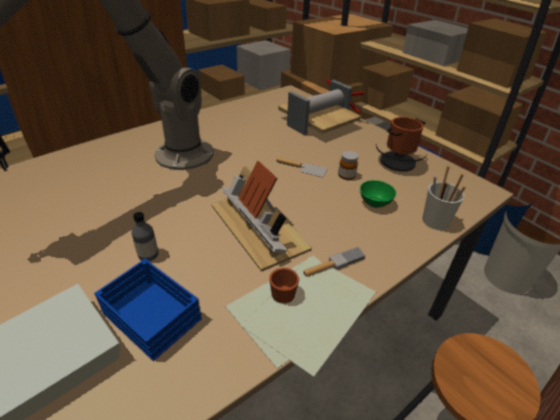

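View pics/top0.png

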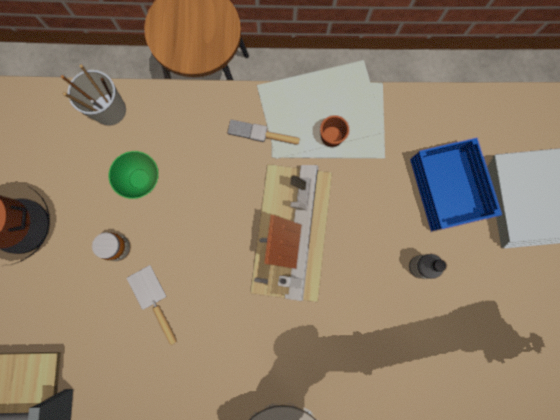

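The scene view shows the stand at about (262,220) with the tile's ribbed back facing right. In the top view the tile is around (284,243), the clamp grip (298,183) and the fence (285,282). Next I'll zoom in to pick points.

Run:
```python
import cv2, numpy as np
t=cv2.imread("pics/top0.png")[155:310,240:340]; s=cv2.imread("pics/scene0.png")[155:275,205:315]
a=cv2.resize(t,None,fx=3.8,fy=3.8,interpolation=cv2.INTER_CUBIC); b=cv2.resize(s,None,fx=3.8,fy=3.8,interpolation=cv2.INTER_CUBIC)
c=np.zeros((592,800,3),np.uint8); c[:a.shape[0],:380]=a[:592]; c[:b.shape[0],381:381+b.shape[1]]=b[:,:419]
cv2.imwrite("pics/zoom0.png",c)
```

```text
(no output)
```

View pics/zoom0.png

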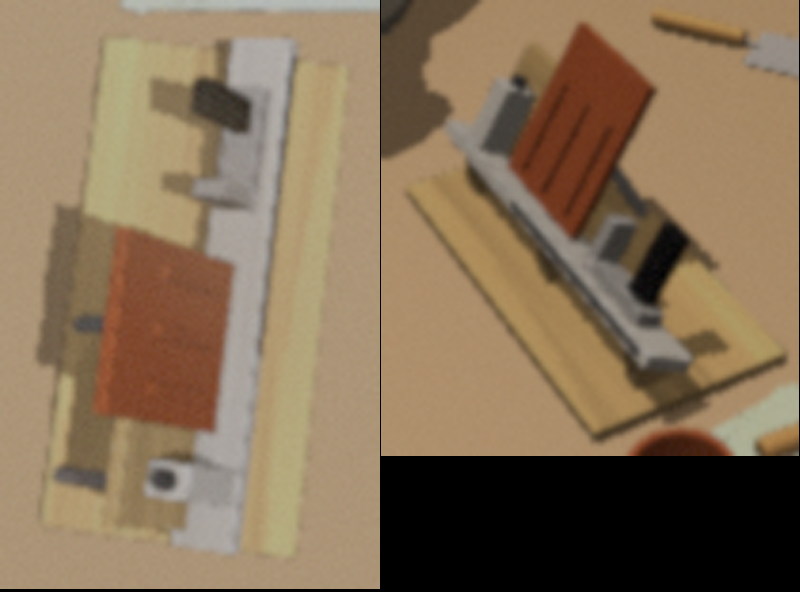

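```bash
cat > h.py <<'E'
import numpy as np, cv2
from bench import get_obs, imaging
from scipy.spatial.transform import Rotation as Ro
from scipy.optimize import least_squares
def proj(f,P):
    r,_=cv2.Rodrigues(np.array(f["R"],float))
    K=np.array([[f["fx"],0,f["cx"]],[0,f["fy"],f["cy"]],[0,0,1.]])
    return cv2.projectPoints(np.array(P,float).reshape(-1,1,3),r,np.array(f["t"],float),K,np.array(f["D"],float))[0].reshape(-1,2)
def rest(X,Y,yaw):   # stand frame yaw; rest origin at (X,Y,0.05)
    x=np.array([np.cos(yaw),np.sin(yaw),0]); z=np.array([0,0,1.]); y=np.cross(z,x); c,s=np.cos(np.pi/6),.5
    return np.array([X,Y,.05]), np.array([c*x+s*z,y,-s*x+c*z]).T
def w(o,R,p): return o+np.asarray(p)@R.T
E
python3 - <<'E'
from h import *
ft=imaging.grab_frame("top"); fs=imaging.grab_frame("scene")
zt=lambda x,y:((x+.5)/3.8-.5+240,(y+.5)/3.8-.5+155)
zs=lambda x,y:((x-381+.5)/3.8-.5+205,(y+.5)/3.8-.5+155)
def pts(p):
    X,Y,yaw,ty,fy=p; o,R=rest(X,Y,yaw); h=.055
    T=[(.013,ty+h,0),(.013,ty-h,0),(.004,ty+h,.14),(.004,ty-h,.14),(0,fy,.06),(.03,fy,.06)]
    S=[(.013,ty-h,0),(.013,ty+h,0),(.006,ty-h,.14),(.010,ty+h,.14)]
    return np.r_[proj(ft,w(o,R,T)),proj(fs,w(o,R,S))]
obs=np.array([zt(233,265),zt(214,431),zt(120,229),zt(96,412),zt(148,460),zt(190,462)]+[zs(511,163),zs(575,237),zs(583,22),zs(655,90)])
r=least_squares(lambda p:(pts(p)-obs).ravel(),[.55,-.03,-np.pi/2,0,-.09],loss='soft_l1')
print(r.x); print(np.round(pts(r.x)-obs,2))
o,R=rest(*r.x[:3])
# predict ledge, jaw, grip in zoom
for n,p in dict(ledgefar=(.034,.2,0),ledgenear=(.034,-.135,0),jawtopfront=(.024,.12,.045),griptop=(.012,.18,.074)).items():
    q=proj(ft,w(o,R,[p]))[0]; print(n,(q-[240,155]+.5)*3.8)
print(o,R)
E
```

```text
[ 0.73777602 -0.05555357 -1.68353385 -0.24120216 -0.31795432]
[[ 0.18 -0.65]
 [ 0.28  0.29]
 [-1.73 -1.28]
 [-1.45  0.18]
 [-0.02 -0.37]
 [ 0.24  0.4 ]
 [-1.54  0.67]
 [-1.48  0.42]
 [ 0.4  -0.29]
 [-0.64 -1.05]]
ledgefar [ 324.33858035 -299.28383365]
ledgenear [271.55432492 186.63095065]
jawtopfront [ 269.93176231 -211.534545  ]
griptop [ 243.94550335 -316.23645522]
[ 0.73777602 -0.05555357  0.05      ] [[-0.09742687  0.99365185  0.05624943]
 [-0.86052775 -0.11249886  0.49682593]
 [ 0.5         0.          0.8660254 ]]
```

```bash
cat > m.py <<'E'
from h import *
ft=imaging.grab_frame("top"); fs=imaging.grab_frame("scene")
zt=lambda x,y:((x+.5)/3.8-.5+240,(y+.5)/3.8-.5+155)
zs=lambda x,y:((x-381+.5)/3.8-.5+205,(y+.5)/3.8-.5+155)
def pts(p):
    X,Y,yaw,ty,fy,cj=p; o,R=rest(X,Y,yaw); h=.055
    T=[(.013,ty+h,0),(.013,ty-h,0),(.004,ty+h,.14),(.004,ty-h,.14),(0,fy,.06),(.03,fy,.06),(.034,.2,0),(.034,-.135,0),(.012,cj+.06,.074)]
    S=[(.013,ty-h,0),(.013,ty+h,0),(.006,ty-h,.14),(.010,ty+h,.14),(.012,cj+.06,.074)]
    return np.r_[proj(ft,w(o,R,T)),proj(fs,w(o,R,S))]
obs=np.array([zt(233,265),zt(214,431),zt(120,229),zt(96,412),zt(148,460),zt(190,462),zt(295,42),zt(237,553),zt(208,90)]+[zs(511,163),zs(575,237),zs(583,22),zs(655,90),zs(678,232)])
r=least_squares(lambda p:(pts(p)-obs).ravel(),[.55,-.03,-1.68,0,-.09,.12],loss='soft_l1')
print(r.x); print(np.round(pts(r.x)-obs,2).tolist())
o,R=rest(*r.x[:3]);print(o,R)
E
python3 m.py
```

```text
[ 0.50365518 -0.03060411 -1.69901585 -0.00615103 -0.08280323  0.08726486]
[[1.08, -0.31], [0.49, 0.55], [-0.66, -1.44], [-1.14, -0.08], [0.1, -0.44], [0.34, 0.51], [-0.26, -0.71], [-1.66, 0.43], [-1.37, -0.38], [-1.79, 0.63], [-2.24, 0.56], [0.32, -0.15], [-1.23, -0.74], [-0.4, -0.15]]
[ 0.50365518 -0.03060411  0.05      ] [[-0.11073736  0.99179113  0.06393424]
 [-0.85891632 -0.12786849  0.49589557]
 [ 0.5         0.          0.8660254 ]]
```

```bash
cat > go.py <<'E'
# python go.py rx ry rz sign [tilt about rest y deg] : delta from here to TCP at rest point, tool x = sign*rest x
import sys
from h import *
P=np.load("rest.npy"); o,R=rest(*P[:3])
def delta(p,sg,verbose=1):
    b=get_obs(); C=Ro.from_rotvec(b["orientation"])
    x=sg*R[:,0]; z=-R[:,2]; T=Ro.from_matrix(np.array([x,np.cross(z,x),z]).T)
    d=w(o,R,p)-b["tcp_pos"]
    print("t",round(b["clock"],2),"dp",np.round(d,4),"rot",np.round((T*C.inv()).as_rotvec(),4),"tcp in rest",np.round((b["tcp_pos"]-o)@R,4),"F",np.round(b["contact_force"]@R,1),"(rest)","w",round(b["grip_width"],4))
    print("j",np.round(b["joints"],2))
if __name__=="__main__": delta([float(v) for v in sys.argv[1:4]],float(sys.argv[4]))
E
python3 - <<'E'
import numpy as np
np.save("rest.npy",[.50366,-.0306,-1.699])
E
python3 go.py .0085 -.006 .24 1; python3 go.py .0085 -.006 .24 -1
```

```text
t 0.3 dp [0.329  0.7314 0.0311] rot [-0.5263 -0.0387 -0.3937] tcp in rest [ 0.6575 -0.2388 -0.1707] F [0.7 0.9 0.3] (rest) w 0.0853
j [ 1.19  0.48  0.02  1.56 -0.01  1.11 -0.08]
t 0.3 dp [0.329  0.7314 0.0311] rot [-0.0531  0.7233  2.6551] tcp in rest [ 0.6575 -0.2388 -0.1707] F [0.7 0.9 0.3] (rest) w 0.0853
j [ 1.19  0.48  0.02  1.56 -0.01  1.11 -0.08]
```

Emit:
{"name": "send_rows", "arguments": {
  "motion": [
    {"dp":[0,0,0.05],"rot":[0,0,0],"grip":0.085},
    {"dp":[0,0,0.05],"rot":[0,0,0],"grip":0.085},
    {"dp":[0,0,0.05],"rot":[0,0,0],"grip":0.085},
    {"dp":[0,0,0.05],"rot":[0,0,0],"grip":0.085}
  ]
}}

```text
clock: 0.8
tcp_pos: [0.182, -0.646, 0.4305]
orientation: [-2.5, 1.892, 0.016]
contact_force: [0.4, -1.0, -0.2]
grip_width: 0.085
```

Emit:
{"name": "send_rows", "arguments": {
  "motion": [
    {"dp":[0.022,0.048,0],"rot":[-0.035,-0.003,-0.026],"grip":0.085},
    {"dp":[0.022,0.048,0],"rot":[-0.035,-0.003,-0.026],"grip":0.085},
    {"dp":[0.022,0.048,0],"rot":[-0.035,-0.003,-0.026],"grip":0.085},
    {"dp":[0.022,0.048,0],"rot":[-0.035,-0.003,-0.026],"grip":0.085},
    {"dp":[0.022,0.048,0],"rot":[-0.035,-0.003,-0.026],"grip":0.085},
    {"dp":[0.022,0.048,0],"rot":[-0.035,-0.003,-0.026],"grip":0.085},
    {"dp":[0.022,0.048,0],"rot":[-0.035,-0.003,-0.026],"grip":0.085},
    {"dp":[0.022,0.048,0],"rot":[-0.035,-0.003,-0.026],"grip":0.085},
    {"dp":[0.022,0.048,0],"rot":[-0.035,-0.003,-0.026],"grip":0.085},
    {"dp":[0.022,0.048,0],"rot":[-0.035,-0.003,-0.026],"grip":0.085},
    {"dp":[0.022,0.048,0],"rot":[-0.035,-0.003,-0.026],"grip":0.085},
    {"dp":[0.022,0.048,0],"rot":[-0.035,-0.003,-0.026],"grip":0.085},
    {"dp":[0.022,0.048,0],"rot":[-0.035,-0.003,-0.026],"grip":0.085},
    {"dp":[0.022,0.048,0],"rot":[-0.035,-0.003,-0.026],"grip":0.085}
  ]
}}

```text
clock: 2.55
tcp_pos: [0.4934, 0.0419, 0.4399]
orientation: [1.809, -2.044, 0.494]
contact_force: [0.7, 0.2, 0.7]
grip_width: 0.0854
```

```bash
python3 go.py .0085 -.006 .26 1
```

```text
t 2.55 dp [ 0.02    0.0499 -0.1605] rot [-0.0094  0.0204 -0.0113] tcp in rest [ 0.1338 -0.0194  0.3729] F [0.1 0.6 0.7] (rest) w 0.0854
j [ 0.22  0.24 -0.87  1.59  0.56  1.75 -2.35]
```

Emit:
{"name": "send_rows", "arguments": {
  "motion": [
    {"dp":[0.005,0.0125,-0.02],"rot":[-0.005,0.01,-0.005],"grip":0.085},
    {"dp":[0.005,0.0125,-0.04],"rot":[-0.005,0.01,-0.006],"grip":0.085},
    {"dp":[0.005,0.0125,-0.04],"rot":[0,0,0],"grip":0.085},
    {"dp":[0.005,0.0125,-0.04],"rot":[0,0,0],"grip":0.085},
    {"dp":[0,0,0],"rot":[0,0,0],"grip":0.085}
  ]
}}

```text
clock: 3.18
tcp_pos: [0.515, 0.0988, 0.2948]
orientation: [1.798, -2.029, 0.478]
contact_force: [-0.3, 0.1, 0.3]
grip_width: 0.0856
```

```bash
python3 go.py .0085 -.006 .20 1
python3 - <<'E'
from h import *
f=imaging.grab_frame("wrist"); np.save("w1.npy",f,allow_pickle=True)
im=f["img"][:,:,::-1].copy()
P=np.load("rest.npy"); o,R=rest(*P)
print("cam in rest",np.round((-np.array(f["R"]).T@f["t"]-o)@R,3))
ty=-.006
for p in [(.013,ty+.055,0),(.013,ty-.055,0),(.013,ty+.055,.14),(.013,ty-.055,.14),(.034,.2,0),(.034,-.135,0),(.03,-.083,.06),(.012,.147,.074)]:
    q=proj(f,w(o,R,[p]))[0]; print(p,np.round(q))
    if abs(q).max()<2000: cv2.circle(im,tuple(int(v) for v in q),3,(255,255,0),1)
cv2.imwrite("pics/w1.png",cv2.resize(im,(784,588)))
E
```

```text
t 3.17 dp [-0.0055 -0.0368 -0.0673] rot [-0.0028 -0.0013 -0.0071] tcp in rest [ 0.01   -0.0053  0.2769] F [ 0.1 -0.3  0.3] (rest) w 0.0856
j [ 0.08  0.45 -0.85  1.69  0.64  1.61 -2.61]
cam in rest [0.01  0.068 0.42 ]
(0.013, 0.049, 0) [281. 132.]
(0.013, -0.061, 0) [280. 214.]
(0.013, 0.049, 0.14) [282. 139.]
(0.013, -0.061, 0.14) [281. 257.]
(0.034, 0.2, 0) [300.  -3.]
(0.034, -0.135, 0) [294. 263.]
(0.03, -0.083, 0.06) [294. 246.]
(0.012, 0.147, 0.074) [281.  32.]
```

View pics/w1.png

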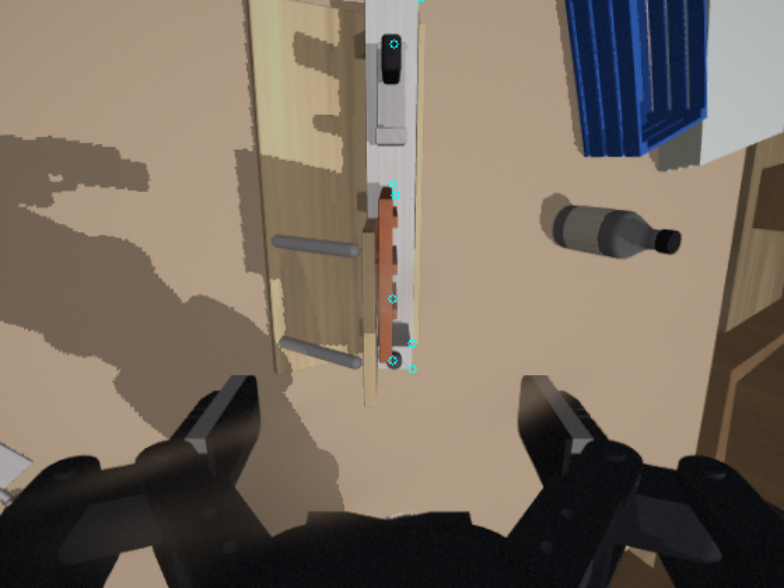

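The wrist view agrees with the estimate. The tile's top edge runs from zoom (386,188) to (386,362), the grip is at (392,45) and the jaw face at about (390,143), all within 2 mm of prediction. Next I descend.

Emit:
{"name": "send_rows", "arguments": {
  "motion": [
    {"dp":[-0.0014,-0.0104,-0.0186],"rot":[-0.003,-0.001,-0.007],"grip":0.05},
    {"dp":[-0.0014,-0.0104,-0.0186],"rot":[0,0,0],"grip":0.05},
    {"dp":[-0.0014,-0.0104,-0.0186],"rot":[0,0,0],"grip":0.05},
    {"dp":[-0.0014,-0.0104,-0.0186],"rot":[0,0,0],"grip":0.05},
    {"dp":[-0.0014,-0.0104,-0.0186],"rot":[0,0,0],"grip":0.05},
    {"dp":[-0.0014,-0.0104,-0.0186],"rot":[0,0,0],"grip":0.05},
    {"dp":[-0.0014,-0.0104,-0.0186],"rot":[0,0,0],"grip":0.05},
    {"dp":[-0.001,-0.006,-0.012],"rot":[0,0,0],"grip":0.05},
    {"dp":[0,0,0],"rot":[0,0,0],"grip":0.05}
  ]
}}

```text
clock: 4.35
tcp_pos: [0.5063, 0.0104, 0.1539]
orientation: [1.778, -2.053, 0.492]
contact_force: [-0.0, -0.9, -0.4]
grip_width: 0.0498
```

```bash
python3 go.py .0085 -.006 .106 1
python3 - <<'E'
from h import *
f=imaging.grab_frame("wrist")
cv2.imwrite("pics/w2.png",np.ascontiguousarray(f["img"][:,:,::-1]))
E
```

```text
t 4.35 dp [-0.0027  0.0051 -0.0079] rot [0.0005 0.0157 0.0107] tcp in rest [ 0.0165 -0.0027  0.1105] F [ 0.6  0.1 -0.7] (rest) w 0.0498
j [ 0.17  0.55 -0.78  1.92  0.79  1.33 -2.71]
```

View pics/w2.png

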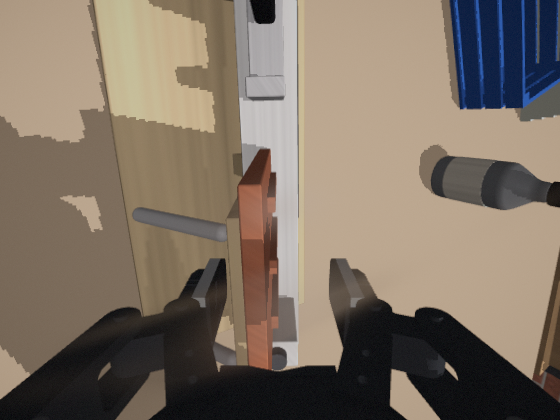

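The tile's slab (about x=255) is left of the finger centre (about x=278), which matches the computed 8 mm offset. I'll correct it.

Emit:
{"name": "send_rows", "arguments": {
  "motion": [
    {"dp":[-0.0027,0.0051,-0.0075],"rot":[0,0.0157,0.0107],"grip":0.04},
    {"dp":[0,0,0],"rot":[0,0,0],"grip":0.04}
  ]
}}

```text
clock: 4.65
tcp_pos: [0.5045, 0.0178, 0.1472]
orientation: [1.792, -2.034, 0.48]
contact_force: [-0.7, -0.3, -0.3]
grip_width: 0.0399
```

```bash
python3 go.py .0085 -.006 .104 1
```

```text
t 4.65 dp [-0.001  -0.0034 -0.0029] rot [-0.0014  0.0016 -0.0023] tcp in rest [ 0.007  -0.0054  0.1083] F [ 0.2 -0.6 -0.5] (rest) w 0.0399
j [ 0.16  0.56 -0.78  1.92  0.79  1.34 -2.71]
```

Emit:
{"name": "send_rows", "arguments": {
  "grip_force": 60,
  "motion": [
    {"dp":[-0.001,-0.0034,-0.0029],"rot":[0,0,0],"grip":0.03},
    {"dp":[0,0,0],"rot":[0,0,0],"grip":0.02},
    {"dp":[0,0,0],"rot":[0,0,0],"grip":0.01},
    {"dp":[0,0,0],"rot":[0,0,0],"grip":0.0},
    {"dp":[0,0,0],"rot":[0,0,0],"grip":0.0},
    {"dp":[0,0,0],"rot":[0,0,0],"grip":0.0}
  ]
}}

```text
clock: 5.4
tcp_pos: [0.504, 0.0154, 0.1446]
orientation: [1.794, -2.035, 0.481]
contact_force: [0.4, 0.6, -0.6]
grip_width: 0.0083
```

```bash
python3 go.py .0085 -.006 .104 1
```

```text
t 5.4 dp [-0.0005 -0.0009 -0.0003] rot [-0.003   0.0031 -0.0035] tcp in rest [ 0.0078 -0.0056  0.1047] F [-0.9  0.3 -0.2] (rest) w 0.0083
j [ 0.16  0.56 -0.78  1.92  0.79  1.33 -2.71]
```

Emit:
{"name": "send_rows", "arguments": {
  "motion": [
    {"dp":[-0.0003,-0.0005,0.0045],"rot":[0,0,0],"grip":0.0},
    {"dp":[0.0,-0.001,0.01],"rot":[0,0,0],"grip":0.0},
    {"dp":[0.001,0.004,0.015],"rot":[0,0,0],"grip":0.0},
    {"dp":[0.0014,0.0109,0.019],"rot":[0,0,0],"grip":0.0},
    {"dp":[0.0014,0.0109,0.019],"rot":[0,0,0],"grip":0.0},
    {"dp":[0.0014,0.0109,0.019],"rot":[0,0,0],"grip":0.0},
    {"dp":[0.0014,0.0109,0.019],"rot":[0,0,0],"grip":0.0},
    {"dp":[0.0014,0.0109,0.019],"rot":[0,0,0],"grip":0.0},
    {"dp":[0,0,0.01],"rot":[0,0,0],"grip":0.0},
    {"dp":[0,0,0],"rot":[0,0,0],"grip":0.0}
  ]
}}

```text
clock: 6.65
tcp_pos: [0.5113, 0.0796, 0.2919]
orientation: [1.802, -2.038, 0.481]
contact_force: [0.2, -0.5, -3.8]
grip_width: 0.0085
```

```bash
python3 go.py .01 -.006 .24 1;python3 - <<'E'
from h import *
f=imaging.grab_frame("scene")
cv2.imwrite("pics/s3.png",cv2.resize(np.ascontiguousarray(f["img"][90:300,150:400,::-1]),None,fx=2.5,fy=2.5))
E
```

```text
t 6.65 dp [ 0.0007  0.001  -0.0291] rot [-0.0079  0.0073 -0.007 ] tcp in rest [ 0.0254 -0.0065  0.2647] F [-1.5  0.2 -3.5] (rest) w 0.0085
j [ 0.12  0.43 -0.85  1.72  0.64  1.58 -2.59]
```

View pics/s3.png

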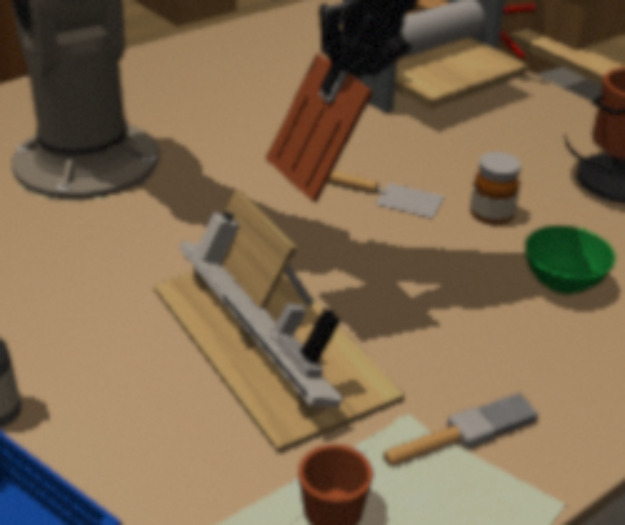

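The tile is held upright and clear of the stand at about (320,125) in the crop. Next I'll test which direction of turn the last joint needs.

Emit:
{"name": "send_rows", "arguments": {
  "motion": [
    {"dp":[0,0,0],"rot":[-0.0115,-0.0893,-0.156],"grip":0.0}
  ]
}}

```text
clock: 6.82
tcp_pos: [0.5107, 0.0788, 0.2907]
orientation: [1.62, -2.212, 0.534]
contact_force: [0.0, -0.1, -3.1]
grip_width: 0.0084
```

```bash
python3 go.py .0254 -.006 .26 -1
```

```text
t 6.83 dp [ 0.0008 -0.0015 -0.0028] rot [-0.177  -1.4608 -2.5695] tcp in rest [ 0.0256 -0.007   0.2631] F [-1.4  0.1 -2.7] (rest) w 0.0084
j [ 0.1   0.42 -0.82  1.73  0.63  1.57 -2.77]
```

Emit:
{"name": "send_rows", "arguments": {
  "motion": [
    {"dp":[0,0,0],"rot":[0.0102,0.084,0.1475],"grip":0.0},
    {"dp":[0,0,0],"rot":[0.0102,0.084,0.1475],"grip":0.0},
    {"dp":[0,0,0],"rot":[0.0102,0.084,0.1475],"grip":0.0},
    {"dp":[0,0,0],"rot":[0.0102,0.084,0.1475],"grip":0.0},
    {"dp":[0,0,0],"rot":[0.0102,0.084,0.1475],"grip":0.0},
    {"dp":[0,0,0],"rot":[0.0102,0.084,0.1475],"grip":0.0},
    {"dp":[0,0,0],"rot":[0.0102,0.084,0.1475],"grip":0.0},
    {"dp":[0,0,0],"rot":[0.0102,0.084,0.1475],"grip":0.0},
    {"dp":[0,0,0],"rot":[0.0102,0.084,0.1475],"grip":0.0},
    {"dp":[0,0,0],"rot":[0.0102,0.084,0.1475],"grip":0.0}
  ]
}}

```text
clock: 8.07
tcp_pos: [0.5069, 0.0703, 0.2826]
orientation: [2.605, -0.167, -0.05]
contact_force: [0.0, 0.5, -2.9]
grip_width: 0.0087
```

```bash
python3 go.py .0254 -.006 .26 -1
```

```text
t 8.07 dp [0.0046 0.0069 0.0053] rot [0.1099 0.7808 1.3573] tcp in rest [ 0.0292 -0.0097  0.2517] F [-1.9 -0.  -2.3] (rest) w 0.0087
j [ 0.3   0.56 -1.14  1.73  0.76  1.69 -1.14]
```

Emit:
{"name": "send_rows", "arguments": {
  "motion": [
    {"dp":[0.0005,0.001,0.001],"rot":[0.0122,0.0868,0.1508],"grip":0.0},
    {"dp":[0.0005,0.001,0.001],"rot":[0.0122,0.0868,0.1508],"grip":0.0},
    {"dp":[0.0005,0.001,0.001],"rot":[0.0122,0.0868,0.1508],"grip":0.0},
    {"dp":[0.0005,0.001,0.001],"rot":[0.0122,0.0868,0.1508],"grip":0.0},
    {"dp":[0.0005,0.001,0.001],"rot":[0.0122,0.0868,0.1508],"grip":0.0},
    {"dp":[0.0005,0.001,0.001],"rot":[0.0122,0.0868,0.1508],"grip":0.0},
    {"dp":[0.0005,0.001,0.001],"rot":[0.0122,0.0868,0.1508],"grip":0.0},
    {"dp":[0.0005,0.001,0.001],"rot":[0.0122,0.0868,0.1508],"grip":0.0},
    {"dp":[0.0005,0.001,0.001],"rot":[0.0122,0.0868,0.1508],"grip":0.0}
  ]
}}

```text
clock: 9.2
tcp_pos: [0.5096, 0.0711, 0.2835]
orientation: [2.011, 1.863, -0.583]
contact_force: [0.4, 0.1, -2.3]
grip_width: 0.0082
```

```bash
python3 go.py .0254 -.02 .26 -1
```

```text
t 9.2 dp [-0.012   0.008   0.0044] rot [ 0.01   -0.0313 -0.0439] tcp in rest [ 0.0287 -0.0071  0.253 ] F [-1.3  0.3 -1.9] (rest) w 0.0082
j [ 0.39  0.71 -1.37  1.72  0.88  1.84  0.37]
```

Emit:
{"name": "send_rows", "arguments": {
  "motion": [
    {"dp":[-0.006,0.004,0.002],"rot":[0.005,-0.0156,-0.022],"grip":0.0},
    {"dp":[-0.006,0.004,0.002],"rot":[0.005,-0.0156,-0.022],"grip":0.0},
    {"dp":[0,0,0],"rot":[0,0,0],"grip":0.0}
  ]
}}

```text
clock: 9.57
tcp_pos: [0.4962, 0.0786, 0.2865]
orientation: [2.069, 1.799, -0.551]
contact_force: [0.1, 0.5, -2.9]
grip_width: 0.0083
```

```bash
python3 go.py .018 -.02 .19 -1
python3 - <<'E'
from h import *
f=imaging.grab_frame("wrist")
cv2.imwrite("pics/w4.png",np.ascontiguousarray(f["img"][:,:,::-1]))
E
```

```text
t 9.57 dp [-0.0022 -0.0278 -0.0629] rot [0.0008 0.0037 0.0102] tcp in rest [ 0.0253 -0.0214  0.2585] F [-1.9 -0.  -2.3] (rest) w 0.0083
j [ 0.39  0.68 -1.37  1.74  0.85  1.81  0.3 ]
```

View pics/w4.png

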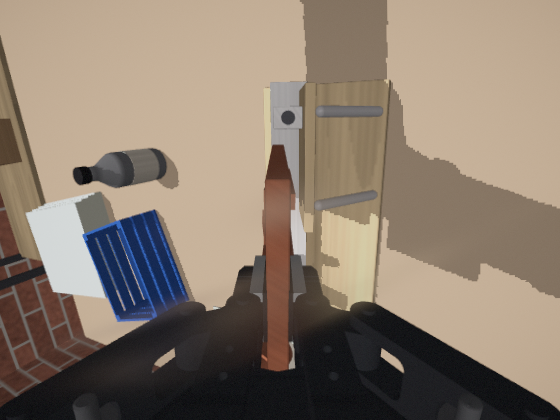

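The relief now faces out (left in this view) and the tile's top edge at x≈278 is parallel to the board. The fence top is at about (287,117), with its inner face at row ≈127.

Emit:
{"name": "send_rows", "arguments": {
  "motion": [
    {"dp":[-0.0005,-0.007,-0.0157],"rot":[0.0008,0.0037,0.0102],"grip":0.0},
    {"dp":[-0.0005,-0.007,-0.0157],"rot":[0,0,0],"grip":0.0},
    {"dp":[-0.0005,-0.007,-0.0157],"rot":[0,0,0],"grip":0.0},
    {"dp":[-0.0005,-0.007,-0.0157],"rot":[0,0,0],"grip":0.0},
    {"dp":[0,0,0],"rot":[0,0,0],"grip":0.0}
  ]
}}

```text
clock: 10.25
tcp_pos: [0.4938, 0.0465, 0.2174]
orientation: [2.061, 1.809, -0.557]
contact_force: [0.1, 0.4, -3.1]
grip_width: 0.0088
```

```bash
python3 go.py .014 -.02 .12 -1
python3 - <<'E'
from h import *
f=imaging.grab_frame("wrist")
P=np.load("rest.npy"); o,R=rest(*P)
for p in [(0,-.125,.09),(0,-.08,.09),(-.01,-.125,.09),(.03,-.083,.06),(0,-.083,.06),(.034,-.135,0)]: print(p,proj(f,w(o,R,[p]))[0].round(1))
cv2.imwrite("pics/w5.png",cv2.resize(np.ascontiguousarray(f["img"][:260,200:400,::-1]),None,fx=2.3,fy=2.3))
E
```

```text
t 10.25 dp [-0.0039 -0.0271 -0.0565] rot [ 0.0019 -0.0024  0.0022] tcp in rest [ 0.0186 -0.0196  0.1826] F [-1.9  0.1 -2.5] (rest) w 0.0088
j [ 0.43  0.74 -1.33  1.84  0.92  1.72  0.27]
(0, -0.125, 0.09) [304.5  69.8]
(0, -0.08, 0.09) [303.2 137.2]
(-0.01, -0.125, 0.09) [319.2  69.8]
(0.03, -0.083, 0.06) [263.2 131.2]
(0, -0.083, 0.06) [300.4 131.2]
(0.034, -0.135, 0) [261.2  72. ]
```

View pics/w5.png

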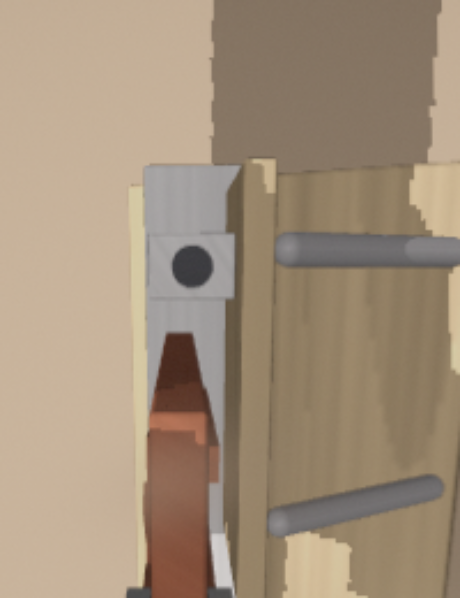

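Everything is about 1–1.5 mm from prediction (board edge zoom x≈245, fence face row ≈298). I'll descend with 3–4 mm of clearance to the board.

Emit:
{"name": "send_rows", "arguments": {
  "motion": [
    {"dp":[-0.0009,-0.006,-0.0125],"rot":[0.002,-0.0024,0.0022],"grip":0.0},
    {"dp":[-0.0009,-0.006,-0.0125],"rot":[0,0,0],"grip":0.0},
    {"dp":[-0.0009,-0.006,-0.0125],"rot":[0,0,0],"grip":0.0},
    {"dp":[-0.0009,-0.006,-0.0125],"rot":[0,0,0],"grip":0.0},
    {"dp":[0,0,0],"rot":[0,0,0],"grip":0.0}
  ]
}}

```text
clock: 10.92
tcp_pos: [0.4905, 0.0219, 0.1651]
orientation: [2.06, 1.812, -0.548]
contact_force: [-0.2, -0.4, -3.4]
grip_width: 0.0085
```

```bash
python3 go.py .012 -.02 .109 -1
```

```text
t 10.93 dp [-0.001  -0.0062 -0.0148] rot [-0.0016  0.0022 -0.0007] tcp in rest [ 0.0139 -0.0198  0.1249] F [-1.3 -0.1 -3.2] (rest) w 0.0085
j [ 0.45  0.79 -1.29  1.92  0.98  1.64  0.24]
```

Emit:
{"name": "send_rows", "arguments": {
  "motion": [
    {"dp":[-0.0003,-0.002,-0.005],"rot":[0,0,0],"grip":0.0},
    {"dp":[-0.0003,-0.002,-0.005],"rot":[0,0,0],"grip":0.0},
    {"dp":[-0.0004,-0.0022,-0.0048],"rot":[0,0,0],"grip":0.0},
    {"dp":[0,0,0],"rot":[0,0,0],"grip":0.0}
  ]
}}

```text
clock: 11.42
tcp_pos: [0.4899, 0.016, 0.1499]
orientation: [2.06, 1.812, -0.546]
contact_force: [0.4, 0.5, -3.2]
grip_width: 0.0082
```

```bash
python3 go.py .0115 -.02 .1045 -1
```

```text
t 11.43 dp [-0.0007 -0.0021 -0.0037] rot [-0.0024  0.0035 -0.0011] tcp in rest [ 0.0114 -0.0196  0.1088] F [-2.1  0.3 -2.5] (rest) w 0.0082
j [ 0.46  0.8  -1.28  1.93  1.    1.62  0.23]
```

Emit:
{"name": "send_rows", "arguments": {
  "motion": [
    {"dp":[-0.0002,-0.001,-0.002],"rot":[0,0,0],"grip":0.0},
    {"dp":[-0.0001,-0.0005,-0.001],"rot":[0,0,0],"grip":0.0},
    {"dp":[0,0,0],"rot":[0,0,0],"grip":0.0}
  ]
}}

```text
clock: 11.8
tcp_pos: [0.4898, 0.0147, 0.1471]
orientation: [2.06, 1.812, -0.545]
contact_force: [-0.1, 0.1, -3.7]
grip_width: 0.0083
```

```bash
python3 go.py .0115 -.02 .104 -1
```

```text
t 11.8 dp [-0.0006 -0.0011 -0.0013] rot [-0.0027  0.0041 -0.0013] tcp in rest [ 0.0111 -0.0196  0.1057] F [-1.9 -0.1 -3.2] (rest) w 0.0083
j [ 0.46  0.81 -1.28  1.94  1.01  1.62  0.22]
```

Emit:
{"name": "send_rows", "arguments": {
  "motion": [
    {"dp":[-0.0001,-0.0004,-0.0009],"rot":[0,0,0],"grip":0.0},
    {"dp":[0,0,0],"rot":[0,0,0],"grip":0.0}
  ]
}}

```text
clock: 12.05
tcp_pos: [0.4898, 0.0144, 0.1463]
orientation: [2.06, 1.812, -0.544]
contact_force: [0.0, 0.4, -3.6]
grip_width: 0.0083
```

Emit:
{"name": "send_rows", "arguments": {
  "motion": [
    {"dp":[-0.0001,-0.0004,-0.0009],"rot":[0,0,0],"grip":0.0},
    {"dp":[0,0,0],"rot":[0,0,0],"grip":0.0}
  ]
}}

```text
clock: 12.3
tcp_pos: [0.49, 0.0146, 0.1461]
orientation: [2.06, 1.812, -0.543]
contact_force: [-1.0, 0.6, -1.9]
grip_width: 0.0085
```

```bash
python3 go.py .0115 -.02 .103 -1
```

```text
t 12.3 dp [-0.0008 -0.0015 -0.0011] rot [-0.0033  0.0054 -0.0017] tcp in rest [ 0.0107 -0.0194  0.1048] F [-1.3 -1.1 -1.4] (rest) w 0.0085
j [ 0.46  0.81 -1.27  1.94  1.01  1.61  0.22]
```

Emit:
{"name": "send_rows", "arguments": {
  "motion": [
    {"dp":[0.0002,0.0015,-0.0009],"rot":[0,0,0],"grip":0.0},
    {"dp":[0,0,0],"rot":[0,0,0],"grip":0.0}
  ]
}}

```text
clock: 12.55
tcp_pos: [0.4901, 0.0161, 0.1452]
orientation: [2.06, 1.812, -0.543]
contact_force: [0.7, 1.2, -1.4]
grip_width: 0.0084
```

```bash
python3 go.py .0085 -.02 .1048 -1
```

```text
t 12.55 dp [-0.0006  0.0006 -0.0002] rot [-0.0028  0.0053 -0.0017] tcp in rest [ 0.009  -0.0194  0.1047] F [-1.9  0.5 -0.6] (rest) w 0.0084
j [ 0.45  0.81 -1.27  1.94  1.01  1.62  0.22]
```

Now release slowly and back off up the slope.

Emit:
{"name": "send_rows", "arguments": {
  "grip_force": 20,
  "motion": [
    {"dp":[0,0,0],"rot":[0,0,0],"grip":0.008},
    {"dp":[0,0,0],"rot":[0,0,0],"grip":0.012},
    {"dp":[0,0,0],"rot":[0,0,0],"grip":0.018},
    {"dp":[0,0,0],"rot":[0,0,0],"grip":0.028},
    {"dp":[0,0,0],"rot":[0,0,0],"grip":0.035},
    {"dp":[0,0,0],"rot":[0,0,0],"grip":0.035}
  ]
}}

```text
clock: 13.3
tcp_pos: [0.4903, 0.0156, 0.1455]
orientation: [2.059, 1.81, -0.544]
contact_force: [0.3, -1.0, -0.6]
grip_width: 0.035
```

```bash
python3 go.py .0085 -.02 .2 -1
python3 - <<'E'
from h import *
f=imaging.grab_frame("scene"); g=imaging.grab_frame("wrist")
a=cv2.resize(np.ascontiguousarray(f["img"][150:270,200:320,::-1]),(400,400)); b=cv2.resize(np.ascontiguousarray(g["img"][:,140:,::-1]),(400,400))
cv2.imwrite("pics/c6.png",np.hstack([a,b]))
E
```

```text
t 13.3 dp [0.0053 0.0482 0.0819] rot [-0.0016  0.0059 -0.0013] tcp in rest [ 0.0095 -0.0191  0.1048] F [ 0.5  0.4 -1. ] (rest) w 0.035
j [ 0.45  0.81 -1.27  1.94  1.01  1.62  0.22]
```

View pics/c6.png

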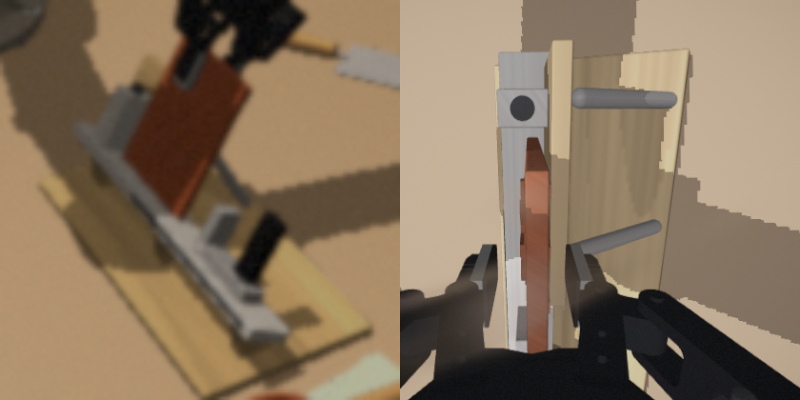

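The tile stands free between the fingers, relief out and leaning on the board. I'll retreat up the slope, then turn back so the hand's camera side faces away from the tile.

Emit:
{"name": "send_rows", "arguments": {
  "motion": [
    {"dp":[0.0006,0.005,0.0086],"rot":[0,0,0],"grip":0.035},
    {"dp":[0.0012,0.01,0.017],"rot":[0,0,0],"grip":0.035},
    {"dp":[0.0012,0.01,0.017],"rot":[0,0,0],"grip":0.035},
    {"dp":[0.0012,0.01,0.017],"rot":[0,0,0],"grip":0.06},
    {"dp":[0.0012,0.01,0.019],"rot":[0,0,0],"grip":0.06},
    {"dp":[0.0012,0.01,0.019],"rot":[0,0,0],"grip":0.06},
    {"dp":[0.009,-0.001,0.002],"rot":[-0.0105,-0.0863,-0.1515],"grip":0.06},
    {"dp":[0.009,-0.001,0.001],"rot":[-0.0105,-0.0863,-0.1515],"grip":0.06},
    {"dp":[0.009,-0.001,0.001],"rot":[-0.0105,-0.0863,-0.1515],"grip":0.06},
    {"dp":[0.009,-0.001,0.001],"rot":[-0.0105,-0.0863,-0.1515],"grip":0.06},
    {"dp":[0.009,-0.001,0.001],"rot":[-0.0105,-0.0863,-0.1515],"grip":0.06},
    {"dp":[0.009,-0.001,0.001],"rot":[-0.0105,-0.0863,-0.1515],"grip":0.06},
    {"dp":[0.009,-0.001,0.001],"rot":[-0.0105,-0.0863,-0.1515],"grip":0.06},
    {"dp":[0.009,-0.001,0.001],"rot":[-0.0105,-0.0863,-0.1515],"grip":0.06},
    {"dp":[0.009,-0.001,0.001],"rot":[-0.0105,-0.0863,-0.1515],"grip":0.06}
  ]
}}

```text
clock: 15.28
tcp_pos: [0.581, 0.0736, 0.2712]
orientation: [2.605, -0.231, -0.011]
contact_force: [0.5, 0.8, -0.7]
grip_width: 0.0599
```

```bash
python3 go.py .012 .147 .2 1
```

```text
t 15.28 dp [ 0.0799 -0.0341 -0.042 ] rot [-0.0851 -0.7479 -1.3195] tcp in rest [0.0126 0.0634 0.2482] F [-1.1  0.3 -0.2] (rest) w 0.0599
j [ 0.18  0.61 -0.96  1.59  0.8   1.67 -1.1 ]
```

Emit:
{"name": "send_rows", "arguments": {
  "motion": [
    {"dp":[0.009,-0.002,0],"rot":[-0.0095,-0.0831,-0.1466],"grip":0.06},
    {"dp":[0.009,-0.002,0],"rot":[-0.0095,-0.0831,-0.1466],"grip":0.06},
    {"dp":[0.009,-0.002,0],"rot":[-0.0095,-0.0831,-0.1466],"grip":0.06},
    {"dp":[0.009,-0.002,0],"rot":[-0.0095,-0.0831,-0.1466],"grip":0.06},
    {"dp":[0.009,-0.003,-0.004],"rot":[-0.0095,-0.0831,-0.1466],"grip":0.06},
    {"dp":[0.009,-0.004,-0.006],"rot":[-0.0095,-0.0831,-0.1466],"grip":0.06},
    {"dp":[0.009,-0.004,-0.006],"rot":[-0.0095,-0.0831,-0.1466],"grip":0.06},
    {"dp":[0.009,-0.004,-0.006],"rot":[-0.0095,-0.0831,-0.1466],"grip":0.06},
    {"dp":[0.009,-0.004,-0.006],"rot":[-0.0095,-0.0831,-0.1466],"grip":0.06},
    {"dp":[0,0,0],"rot":[0,0,0],"grip":0.06}
  ]
}}

```text
clock: 16.52
tcp_pos: [0.6648, 0.0543, 0.2523]
orientation: [1.749, -2.083, 0.5]
contact_force: [0.3, -0.3, -0.2]
grip_width: 0.0601
```

```bash
python3 go.py .012 .147 .15 1
```

```text
t 16.52 dp [-0.0071 -0.0396 -0.0664] rot [0.0015 0.0305 0.0379] tcp in rest [0.0104 0.149  0.2276] F [ 0.1  0.3 -0.3] (rest) w 0.0601
j [ 0.01  0.65 -0.64  1.43  0.75  1.58 -2.49]
```

Emit:
{"name": "send_rows", "arguments": {
  "motion": [
    {"dp":[-0.0018,-0.01,-0.0166],"rot":[0.0007,0.015,0.019],"grip":0.06},
    {"dp":[-0.0018,-0.01,-0.0166],"rot":[0.0007,0.015,0.019],"grip":0.06},
    {"dp":[-0.0018,-0.01,-0.0166],"rot":[0,0,0],"grip":0.06},
    {"dp":[-0.0018,-0.01,-0.0166],"rot":[0,0,0],"grip":0.06},
    {"dp":[0,0,0],"rot":[0,0,0],"grip":0.06}
  ]
}}

```text
clock: 17.15
tcp_pos: [0.6552, 0.0112, 0.181]
orientation: [1.798, -2.022, 0.474]
contact_force: [-0.3, -0.0, 0.5]
grip_width: 0.0601
```

```bash
python3 go.py .012 .147 .036 1
python3 - <<'E'
from h import *
f=imaging.grab_frame("wrist")
P=np.load("rest.npy"); o,R=rest(*P)
im=np.ascontiguousarray(f["img"][:,:,::-1])
for p in [(.012,.147,.074),(.005,.135,.074),(.019,.135,.074),(.005,.159,.074),(.019,.159,.074),(.012,.087,.045),(.013,.035,.14)]:
    q=proj(f,w(o,R,[p]))[0]; print(p,q.round(1)); cv2.circle(im,tuple(int(v) for v in q),2,(255,255,0),1)
cv2.imwrite("pics/w7.png",im)
E
```

```text
t 17.15 dp [-0.0048 -0.053  -0.0938] rot [-0.0006 -0.0079 -0.0091] tcp in rest [0.0128 0.1449 0.1438] F [ 0.3 -0.3  0.4] (rest) w 0.0601
j [ 0.07  0.69 -0.63  1.54  0.8   1.46 -2.47]
(0.012, 0.147, 0.074) [276.6 221.7]
(0.005, 0.135, 0.074) [266.5 237.6]
(0.019, 0.135, 0.074) [286.2 237.8]
(0.005, 0.159, 0.074) [266.6 205.2]
(0.019, 0.159, 0.074) [286.9 205.4]
(0.012, 0.087, 0.045) [275.9 278. ]
(0.013, 0.035, 0.14) [275.9 428.6]
```

View pics/w7.png

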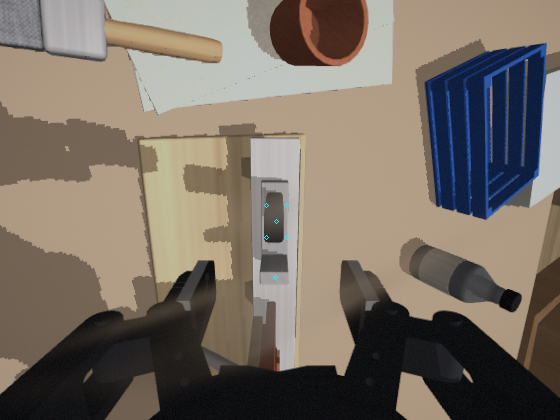

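The grip top is at about (275,223) and the jaw face row at ≈280, within about 2 mm of prediction. Next I descend onto the grip.

Emit:
{"name": "send_rows", "arguments": {
  "motion": [
    {"dp":[-0.001,-0.0075,-0.0134],"rot":[-0.0006,-0.0079,-0.0091],"grip":0.05},
    {"dp":[-0.001,-0.0075,-0.0134],"rot":[0,0,0],"grip":0.05},
    {"dp":[-0.001,-0.0075,-0.0134],"rot":[0,0,0],"grip":0.05},
    {"dp":[-0.001,-0.0075,-0.0134],"rot":[0,0,0],"grip":0.05},
    {"dp":[0,0,0],"rot":[0,0,0],"grip":0.05}
  ]
}}

```text
clock: 17.82
tcp_pos: [0.6517, -0.0193, 0.1251]
orientation: [1.79, -2.036, 0.481]
contact_force: [-0.0, -0.3, 0.3]
grip_width: 0.05
```

```bash
python3 go.py .0115 .145 .036 1
```

```text
t 17.82 dp [-0.0032 -0.0219 -0.0382] rot [-0.0015  0.0031 -0.0006] tcp in rest [0.0114 0.1454 0.0801] F [0.4 0.  0.2] (rest) w 0.05
j [ 0.1   0.73 -0.6   1.61  0.85  1.36 -2.51]
```

Emit:
{"name": "send_rows", "arguments": {
  "grip_force": 40,
  "motion": [
    {"dp":[-0.001,-0.0073,-0.0127],"rot":[-0.0015,0.003,0],"grip":0.05},
    {"dp":[-0.001,-0.0073,-0.0127],"rot":[0,0,0],"grip":0.05},
    {"dp":[-0.001,-0.0073,-0.0127],"rot":[0,0,0],"grip":0.04},
    {"dp":[0,0,0],"rot":[0,0,0],"grip":0.03},
    {"dp":[0,0,0],"rot":[0,0,0],"grip":0.02},
    {"dp":[0,0,0],"rot":[0,0,0],"grip":0.0},
    {"dp":[0,0,0],"rot":[0,0,0],"grip":0.0},
    {"dp":[0,0,0],"rot":[0,0,0],"grip":0.0}
  ]
}}

```text
clock: 18.82
tcp_pos: [0.6488, -0.0413, 0.084]
orientation: [1.793, -2.032, 0.479]
contact_force: [1.1, 0.3, -4.3]
grip_width: 0.0137
```

```bash
python3 go.py .0115 .145 .036 1
```

```text
t 18.82 dp [-0.0003  0.0001  0.0029] rot [-0.0016  0.0001 -0.0029] tcp in rest [0.0101 0.1453 0.0334] F [-2.5  1.  -3.6] (rest) w 0.0137
j [ 0.12  0.77 -0.58  1.64  0.89  1.3  -2.53]
```

Emit:
{"name": "send_rows", "arguments": {
  "motion": [
    {"dp":[-0.004,0.0005,0.0005],"rot":[0,0,0],"grip":0.0},
    {"dp":[-0.004,0.0005,0.0005],"rot":[0,0,0],"grip":0.0},
    {"dp":[-0.004,0.0005,0],"rot":[0,0,0],"grip":0.0},
    {"dp":[-0.004,0.0005,0],"rot":[0,0,0],"grip":0.0}
  ]
}}

```text
clock: 19.32
tcp_pos: [0.632, -0.0392, 0.084]
orientation: [1.794, -2.033, 0.478]
contact_force: [2.3, -0.7, -7.1]
grip_width: 0.0135
```

```bash
python3 go.py .0102 .100 .0335 1
```

```text
t 19.32 dp [-0.0281  0.0037  0.0001] rot [-0.0025  0.0003 -0.0033] tcp in rest [0.0102 0.1283 0.0334] F [-3.2  2.4 -6.4] (rest) w 0.0135
j [ 0.13  0.75 -0.59  1.68  0.89  1.28 -2.56]
```

Emit:
{"name": "send_rows", "arguments": {
  "motion": [
    {"dp":[-0.004,0.0003,-0.0005],"rot":[0,0,0],"grip":0.0},
    {"dp":[-0.004,0.0003,-0.0005],"rot":[0,0,0],"grip":0.0},
    {"dp":[-0.004,0.0004,-0.0005],"rot":[0,0,0],"grip":0.0},
    {"dp":[-0.004,0.0005,-0.0003],"rot":[0,0,0],"grip":0.0},
    {"dp":[-0.004,0.0005,0],"rot":[0,0,0],"grip":0.0},
    {"dp":[-0.004,0.0005,0],"rot":[0,0,0],"grip":0.0}
  ]
}}

```text
clock: 20.08
tcp_pos: [0.6073, -0.0362, 0.084]
orientation: [1.794, -2.034, 0.481]
contact_force: [2.7, 0.9, -3.7]
grip_width: 0.0133
```

```bash
python3 go.py .0102 .09 .0335 1
```

```text
t 20.07 dp [-0.0133  0.0019  0.0001] rot [-0.0019  0.0029 -0.0035] tcp in rest [0.0103 0.1035 0.0333] F [-2.9  2.5 -2.6] (rest) w 0.0133
j [ 0.13  0.72 -0.6   1.75  0.88  1.26 -2.59]
```

Emit:
{"name": "send_rows", "arguments": {
  "motion": [
    {"dp":[-0.002,0.00025,0],"rot":[0,0,0],"grip":0.0},
    {"dp":[-0.002,0.00025,0],"rot":[0,0,0],"grip":0.0},
    {"dp":[-0.002,0.00025,0],"rot":[0,0,0],"grip":0.0},
    {"dp":[-0.002,0.00025,0],"rot":[0,0,0],"grip":0.0}
  ]
}}

```text
clock: 20.58
tcp_pos: [0.5994, -0.0352, 0.084]
orientation: [1.794, -2.035, 0.482]
contact_force: [5.5, 0.1, -4.2]
grip_width: 0.0133
```

Emit:
{"name": "send_rows", "arguments": {
  "motion": [
    {"dp":[-0.0015,0.0002,0],"rot":[0,0,0],"grip":0.0},
    {"dp":[-0.0015,0.0002,0],"rot":[0,0,0],"grip":0.0}
  ]
}}

```text
clock: 20.82
tcp_pos: [0.5964, -0.0348, 0.084]
orientation: [1.794, -2.035, 0.483]
contact_force: [3.6, 0.4, -4.4]
grip_width: 0.0136
```

```bash
python3 go.py .0102 .09 .0335 1
```

```text
t 20.82 dp [-0.0024  0.0006  0.0001] rot [-0.0022  0.0044 -0.0037] tcp in rest [0.0104 0.0925 0.0333] F [-2.9  3.6 -3.4] (rest) w 0.0136
j [ 0.13  0.71 -0.6   1.77  0.88  1.25 -2.61]
```

Emit:
{"name": "send_rows", "arguments": {
  "motion": [
    {"dp":[-0.001,0.00013,0],"rot":[0,0,0],"grip":0.0},
    {"dp":[-0.001,0.00013,0],"rot":[0,0,0],"grip":0.0}
  ]
}}

```text
clock: 21.08
tcp_pos: [0.5943, -0.0346, 0.084]
orientation: [1.794, -2.035, 0.483]
contact_force: [3.9, 1.0, -3.8]
grip_width: 0.0135
```

Emit:
{"name": "send_rows", "arguments": {
  "motion": [
    {"dp":[-0.001,0.00013,0],"rot":[0,0,0],"grip":0.0},
    {"dp":[-0.001,0.00013,0],"rot":[0,0,0],"grip":0.0}
  ]
}}

```text
clock: 21.32
tcp_pos: [0.5925, -0.0344, 0.084]
orientation: [1.795, -2.035, 0.483]
contact_force: [7.7, -0.8, -7.8]
grip_width: 0.0136
```

Emit:
{"name": "send_rows", "arguments": {
  "motion": [
    {"dp":[-0.001,0.00013,0],"rot":[0,0,0],"grip":0.0}
  ]
}}

```text
clock: 21.45
tcp_pos: [0.5925, -0.0343, 0.0841]
orientation: [1.796, -2.037, 0.485]
contact_force: [9.5, -0.8, -6.6]
grip_width: 0.0135
```

Emit:
{"name": "send_rows", "arguments": {
  "motion": [
    {"dp":[-0.001,0.00013,0],"rot":[0,0,0],"grip":0.0}
  ]
}}

```text
clock: 21.58
tcp_pos: [0.5925, -0.0343, 0.084]
orientation: [1.797, -2.038, 0.487]
contact_force: [8.3, -1.8, -6.9]
grip_width: 0.0136
```

Emit:
{"name": "send_rows", "arguments": {
  "motion": [
    {"dp":[-0.0018,0.0002,0],"rot":[0,0,0],"grip":0.0}
  ]
}}

```text
clock: 21.7
tcp_pos: [0.5926, -0.0343, 0.0841]
orientation: [1.798, -2.04, 0.49]
contact_force: [12.6, -2.2, -8.7]
grip_width: 0.0135
```

Emit:
{"name": "send_rows", "arguments": {
  "motion": [
    {"dp":[-0.002,0.0003,0],"rot":[0,0,0],"grip":0.0}
  ]
}}

```text
clock: 21.82
tcp_pos: [0.5926, -0.0343, 0.084]
orientation: [1.8, -2.042, 0.493]
contact_force: [12.2, -2.1, -10.3]
grip_width: 0.0135
```

Emit:
{"name": "send_rows", "arguments": {
  "motion": [
    {"dp":[-0.0028,0.0004,-0.0005],"rot":[0,0,0],"grip":0.0}
  ]
}}

```text
clock: 21.95
tcp_pos: [0.5926, -0.0343, 0.084]
orientation: [1.803, -2.045, 0.498]
contact_force: [14.7, -1.8, -6.1]
grip_width: 0.0135
```

Emit:
{"name": "send_rows", "arguments": {
  "motion": [
    {"dp":[-0.003,0.0004,-0.0005],"rot":[0,0,0],"grip":0.0},
    {"dp":[-0.003,0.0004,-0.0005],"rot":[0,0,0],"grip":0.0}
  ]
}}

```text
clock: 22.2
tcp_pos: [0.5928, -0.0342, 0.084]
orientation: [1.808, -2.05, 0.51]
contact_force: [14.7, -1.2, -8.8]
grip_width: 0.0136
```

Emit:
{"name": "send_rows", "arguments": {
  "motion": [
    {"dp":[-0.0031,0.0004,-0.0005],"rot":[0,0,0],"grip":0.0},
    {"dp":[-0.0031,0.0004,-0.0005],"rot":[0,0,0],"grip":0.0}
  ]
}}

```text
clock: 22.45
tcp_pos: [0.5929, -0.0341, 0.0841]
orientation: [1.813, -2.056, 0.521]
contact_force: [14.5, -2.0, -8.9]
grip_width: 0.0136
```

Emit:
{"name": "send_rows", "arguments": {
  "motion": [
    {"dp":[-0.0031,0.0004,-0.0005],"rot":[0,0,0],"grip":0.0},
    {"dp":[-0.0031,0.0004,-0.0005],"rot":[0,0,0],"grip":0.0}
  ]
}}

```text
clock: 22.7
tcp_pos: [0.593, -0.0341, 0.0841]
orientation: [1.819, -2.06, 0.533]
contact_force: [15.8, -1.4, -9.6]
grip_width: 0.0135
```

Emit:
{"name": "send_rows", "arguments": {
  "motion": [
    {"dp":[-0.001,0,0],"rot":[0,0,0],"grip":0.0},
    {"dp":[-0.0003,0,-0.0005],"rot":[0,0,0],"grip":0.014},
    {"dp":[0,0,0],"rot":[0,0,0],"grip":0.02},
    {"dp":[0,0,0],"rot":[0,0,0],"grip":0.03},
    {"dp":[0,0,0],"rot":[0,0,0],"grip":0.045},
    {"dp":[0,0,0],"rot":[0,0,0],"grip":0.045}
  ]
}}

```text
clock: 23.45
tcp_pos: [0.5916, -0.0342, 0.0846]
orientation: [1.819, -2.06, 0.534]
contact_force: [-0.1, -0.7, -0.8]
grip_width: 0.0452
```

```bash
python3 go.py .0102 .089 .2 1
python3 - <<'E'
from h import *
f=imaging.grab_frame("wrist")
cv2.imwrite("pics/w8.png",np.ascontiguousarray(f["img"][:,:,::-1]))
E
```

```text
t 23.45 dp [0.0119 0.0826 0.1437] rot [-0.0068  0.0562 -0.0184] tcp in rest [0.0106 0.0877 0.0338] F [ 0.3 -0.  -1. ] (rest) w 0.0452
j [ 0.13  0.68 -0.6   1.83  0.91  1.2  -2.66]
```

View pics/w8.png

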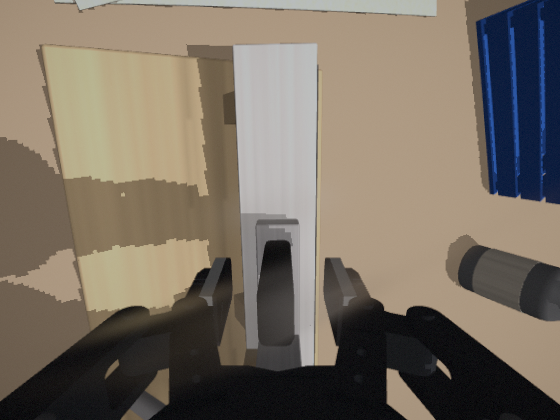

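The grip sits free between the open fingers and the force is zero. I'll retreat up the slope, slightly away from the tile.

Emit:
{"name": "send_rows", "arguments": {
  "motion": [
    {"dp":[0.0012,0.0098,0.017],"rot":[0,0,0],"grip":0.045},
    {"dp":[0.0015,0.0098,0.017],"rot":[0,0,0],"grip":0.045},
    {"dp":[0.002,0.0098,0.017],"rot":[0,0,0],"grip":0.045},
    {"dp":[0.006,0.0098,0.02],"rot":[0,0,0],"grip":0.045},
    {"dp":[0.01,0.015,0.03],"rot":[0,0,0],"grip":0.045},
    {"dp":[0.01,0.02,0.03],"rot":[0,0,0],"grip":0.045},
    {"dp":[0.01,0.02,0.03],"rot":[0,0,0],"grip":0.045},
    {"dp":[0.01,0.02,0.03],"rot":[0,0,0],"grip":0.045},
    {"dp":[0,0,0],"rot":[0,0,0],"grip":0.045}
  ]
}}

```text
clock: 24.62
tcp_pos: [0.6435, 0.0917, 0.2928]
orientation: [1.829, -2.064, 0.536]
contact_force: [0.2, -0.6, -1.0]
grip_width: 0.0451
```

Run:
```python
from h import *
print(get_obs()["contact_force"])
f=imaging.grab_frame("scene"); g=imaging.grab_frame("wrist")
a=cv2.resize(np.ascontiguousarray(f["img"][150:270,200:320,::-1]),(400,400)); b=cv2.resize(np.ascontiguousarray(g["img"][:,:,::-1]),(400,300)); b=np.vstack([b,np.zeros((100,400,3),np.uint8)])
cv2.imwrite("pics/c9.png",np.hstack([a,b]))
```

```text
[ 0.22047683 -0.56689483 -0.98453803]
```

View pics/c9.png

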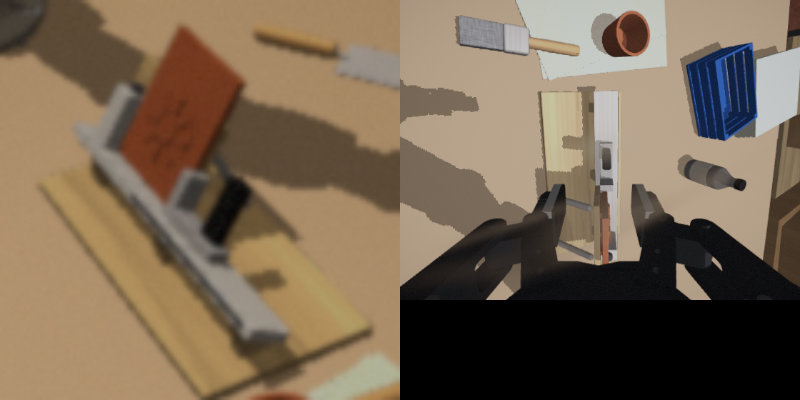

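The sunflower faces out. The tile is nipped between the fence (left crop, about (120,110)) and the jaw (about (188,190)), and the robot is clear.

```bash
python3 -c "
from bench import hand_in; print(hand_in())"
```

```text
the job is handed in; nothing more can be done
None
```

The tile is turned over and standing on the ledge with the sunflower relief facing out, nipped between the clamp's jaw and the side fence. I handed the job in at about 25 s of the 69 s allowed.

- **Turning the tile:** I gripped its plain top edge, lifted it clear and turned it half a turn about its own height. I set it back until the first light touch on the ledge, about 8 mm short of the fence, and let go.
- **Clamping:** I slid the clamp grip in until it stopped hard, with the arm reading 8–15 N of push while I built it up. It then held 14.5–15.8 N for about 0.75 s. Allowing for about 2.5 N of slide friction, that is roughly 12–13 N on the tile. I eased off before opening the fingers.
- **Last checks:** The final pictures show the relief out, the tile leaning on the board with the fence and jaw against its edges, and the hand clear. The force reading was about 1 N with the hand in free air, close to the sensor's noise. The bystanders in view looked unmoved, but I did not measure them.
- **Small disagreements:** Close-up views differed by 1–2 mm from my first estimate of the stand's position, so I allowed for that when placing. While pressing, the hand tilted about 3° in its grip on the clamp; the clamp stayed at its stop. I did not measure the final gaps at the fence and jaw separately.

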